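# Find the ballasted peg figure and present it for painting

### The arm

A 6-joint arm with a two-finger parallel gripper is mounted at the origin on the work surface. World frame = base frame: x ahead of the robot, y to its left, z up, the work surface at z = 0. Lengths are in m, angles in rad, forces in N, time in s.
With the tool pointing down it reaches from about 0.375 to 0.9 m from the base axis. Payload 3.1 kg.
Tool frame: the origin (TCP) lies on the front face of the gripper's body, between the roots of the fingers; the fingertips stand 73 mm ahead of it and the grasp point (between the pads) lies 54 mm ahead of it; z points along the fingers, y is the line along which they close (so a half turn about z gives the same grasp; the last joint's range is limited). The gripper opens to 85 mm and grips with 20 to 120 N. Pads are 22 mm wide; open, the fingers measure 114 mm over their backs; the gripper's body (76 mm by 85 mm) begins 54 mm behind the grasp point. The pads swing forward as they close: fully open they stand 13 mm farther back than shut.
Start: joints at [-1.29, 0.527, 1.433, -0, 1.181, -0.178], TCP at [0.277, -0.56, 0.304] pointing down, gripper open.
Joint ranges: [-3.08, 3.08], [-0.75, 2.2], [0.22, 2.44], [-1.43, 4.57], [0, 2.65], [-2.85, 2.85]. Speed limits (rad/s): [2.79, 2.79, 3.14, 3.14, 3.14, 3.14].

### API

Orientations are given as a unit quaternion [x, y, z, w].
In Python, from plant import * gives the robot as it stands. The module is installed in compiled form; this text tells all that it offers. Calls block until the motion is done:
- move_to(position, orientation): joint-space move of the TCP to a pose.
- move_straight(position, rotation=None, v=0.15): straight line of the TCP; rotation=None keeps the orientation; v is the mean speed in m/s.
- move_joints(angles): joint-space move.
- move_gripper(opening, grasp_force=None): finger opening in m; grasp_force is the grip in N (None keeps the last); returns when the fingers have stopped.
- dwell(seconds).
- inverse_kinematics(position, orientation): joint angles nearest the present ones, or None.
- sense(): the state.
- camera(name): name is "scene" or "top" or "wrist"; returns the picture (384x512x3 uint8, blue, green, red); there is no depth.
- get_calibration(name): a dict with "K" (3x3 intrinsics, pixels), "T" (4x4, takes a point from camera to world coordinates). Camera axes: x right, y up, looking along -z (the intrinsics and any distortion apply to the point x, -y, -z); pixel columns grow to the right and rows downward; lengths in m; the calibration is good to about 2 mm. A picture is of the moment at which its call begins: read the wrist's pose just before it. get_calibration takes no time and is no camera call; for the wrist camera it gives the pose at the moment of the call.
A pose or a line that the arm cannot do raises Unreachable and nothing moves.
- hand_in(): hands the job in; it is judged then, once.
The state is a dict: "t": time; "joints": joint angles; "joint_velocities": joint speeds; "tau": joint torques, N m; "tool_pos": TCP position; "tcp_rot": TCP orientation; "wrist_force": force on the tool from outside, world axes, zero at the start; "torque": the same for the moment, N m; "opening": finger opening in m; "grasp_force": force on a finger pad.
Only numpy, scipy, OpenCV 4.12 (cv2) and the standard library are available. Lean on these libraries where they do the work, as an engineer would, in place of code of your own. Each camera call takes 0.05 s, during which the arm holds its last target. There are 200 camera calls.

### The job

Two wooden peg figures that look exactly alike stand on the craft table, but only one has its lead ballast inside: lift them in turn to feel which is heavier, and leave the lighter one standing upright in the plywood tray, let go. Then pick up the heavier one and hold it still and upright over the middle of the white paper plate with its foot about 10 cm above the plate; the program finishes while still holding it there. Set things down gently, do not tip or drop the figures, and leave everything else on the table where it is.

Things in the scene. Friction and masses are not known exactly. Their poses are not given: they have to be found in the camera images.
- figure_q_mid (a point): one of two turned-wood peg figures that look exactly alike (one hides a lead ballast and weighs about twice as much or more: the light one 90-130 g, the heavy one 250-350 g; either may be either): a round foot 52 mm across and 10 mm high, an upright cylinder body 40 mm across from 10 to 53 mm up, a ball head 32 mm across on top, 82 mm tall in all, standing upright on the table. This point is on its axis half-way up, 41 mm above its underside; grip the body here. z is its axis
- figure_p_mid (a point): one of two turned-wood peg figures that look exactly alike (one hides a lead ballast and weighs about twice as much or more: the light one 90-130 g, the heavy one 250-350 g; either may be either): a round foot 52 mm across and 10 mm high, an upright cylinder body 40 mm across from 10 to 53 mm up, a ball head 32 mm across on top, 82 mm tall in all, standing upright on the table. This point is on its axis half-way up, 41 mm above its underside; grip the body here. z is its axis
- tray: open plywood tray, 150 x 150 mm outside, walls 6 mm thick and 27 mm high, inner floor about 6 mm above the table; fixed to the table; origin under its centre, x and y along its sides
- plate_mid (a point): white round fluted paper plate, 180 mm across, rim 14 mm high; fixed to the table; this point is the middle of its upper face, 4 mm above the table
- tape: yellow roll of masking tape lying flat, 90 mm across, 24 mm high; origin under its centre; a bystander
- brush: paint brush with wooden handle lying flat, 190 mm long; a bystander
- scissors: blue-handled scissors lying flat, 170 mm long; a bystander
- paintpot: small grey paint pot with white lid, 50 mm across and 50 mm tall, origin under its centre; a bystander
- paintbottle: dark paint bottle with blue label, 62 mm across and 165 mm tall, origin under its centre; a bystander
- brushjar: glass jar full of brushes, 76 mm across, 160 mm tall with the brushes, origin under its centre; a bystander
Mind the look-alikes: they are no part of the job. What is shaped like the part that bears figure_q_mid but turquoise is not meant. What is shaped like the part that bears figure_p_mid but blue is not meant.

How it is judged:
On the way, in this order (a step that is already met when the one before it is completed fails the run):
1. the lighter figure stands upright in the tray, released (((x of figure_p_mid in the frame of tray between -0.05 and 0.05 m and y of figure_p_mid in the frame of tray between -0.05 and 0.05 m and z of figure_p_mid in the frame of tray below 0.056 m and angle between figure_p_mid's own z axis and vertical below 0.12 rad and contact force between the fingers and figure_p below 0.1 N and linear speed of figure_p below 0.03 m/s and contact force between figure_p and tray between 0.4 and 1.9 N) or (x of figure_q_mid in the frame of tray between -0.05 and 0.05 m and y of figure_q_mid in the frame of tray between -0.05 and 0.05 m and z of figure_q_mid in the frame of tray below 0.056 m and angle between figure_q_mid's own z axis and vertical below 0.12 rad and contact force between the fingers and figure_q below 0.1 N and linear speed of figure_q below 0.03 m/s and contact force between figure_q and tray between 0.4 and 1.9 N))), for 0.2 s.
2. the heavier figure is held upright over the middle of the plate (((horizontal distance between figure_p_mid and plate_mid below 0.04 m and z of figure_p_mid in the frame of plate_mid between 0.091 and 0.221 m and angle between figure_p_mid's own z axis and vertical below 0.2 rad and contact force between the fingers and figure_p above 1 N and linear speed of figure_p below 0.03 m/s) or (horizontal distance between figure_q_mid and plate_mid below 0.04 m and z of figure_q_mid in the frame of plate_mid between 0.091 and 0.221 m and angle between figure_q_mid's own z axis and vertical below 0.2 rad and contact force between the fingers and figure_q above 1 N and linear speed of figure_q below 0.03 m/s))), for 0.2 s.
At the end, for the whole second after the job is handed in: Lighter figure upright (0.12 rad) on the tray floor, axis within 50 mm of its middle along each side, released, at rest, weighing under 1.9 N there; heavier one gripped, still, upright within 0.2 rad, axis within 40 mm of the plate's middle, underside 50 to 180 mm above the plate (((x of figure_p_mid in the frame of tray between -0.05 and 0.05 m and y of figure_p_mid in the frame of tray between -0.05 and 0.05 m and z of figure_p_mid in the frame of tray below 0.056 m and angle between figure_p_mid's own z axis and vertical below 0.12 rad and contact force between the fingers and figure_p below 0.1 N and linear speed of each of figure_p, figure_q below 0.03 m/s and contact force between figure_p and tray between 0.4 and 1.9 N and horizontal distance between figure_q_mid and plate_mid below 0.04 m and z of figure_q_mid in the frame of plate_mid between 0.091 and 0.221 m and angle between figure_q_mid's own z axis and vertical below 0.2 rad and contact force between the fingers and figure_q above 1 N) or (x of figure_q_mid in the frame of tray between -0.05 and 0.05 m and y of figure_q_mid in the frame of tray between -0.05 and 0.05 m and z of figure_q_mid in the frame of tray below 0.056 m and angle between figure_q_mid's own z axis and vertical below 0.12 rad and contact force between the fingers and figure_q below 0.1 N and linear speed of each of figure_q, figure_p below 0.03 m/s and contact force between figure_q and tray between 0.4 and 1.9 N and horizontal distance between figure_p_mid and plate_mid below 0.04 m and z of figure_p_mid in the frame of plate_mid between 0.091 and 0.221 m and angle between figure_p_mid's own z axis and vertical below 0.2 rad and contact force between the fingers and figure_p above 1 N))); the arm keeps its last pose, push and grip.
It fails at once if a bystander is disturbed (moved over 30 mm) (distance of any of tape, brush, scissors, paintpot, paintbottle, brushjar from where it was at the start of the episode above 0.03 m).
It fails at once if a figure is tipped over (angle between any of figure_p_mid, figure_q_mid's own z axis and vertical above 0.7 rad).
It fails at once if a figure is dropped or knocked (over 0.6 m/s out of the fingers) ((linear speed of figure_p above 0.6 m/s and contact force between the fingers and figure_p below 0.05 N) or (linear speed of figure_q above 0.6 m/s and contact force between the fingers and figure_q below 0.05 N)).
It also fails if it takes over 70 s, if anything falls off the work surface, if the arm or the gripper's body presses on something with over 40 N, if the wrist force passes 120 N, or if a joint passes its speed limit or range.

## Working session

There is one attempt and no reset: what is moved stays moved. The work goes in short steps, each a Python script; the robot and the scene stay as the last script left them, time stands still between calls to the robot, and variables do not carry over. Pictures are saved under pics/ and viewed, at most 10 in all, crops included, and the job is handed in when it is done.

```bash
mkdir -p pics
python3 - <<'E'
from plant import *
import cv2,numpy as np
for n in("top","scene"):
    i=camera(n);cv2.imwrite(f"pics/{n}0.png",i)
    c=get_calibration(n);print(n,c["K"],c["T"],c.keys())
s=sense();print(s["t"],s["tool_pos"],s["tcp_rot"],s["wrist_force"])
E
```

```text
top [[444.06303484   0.         256.94464289]
 [  0.         444.06303484 191.04043415]
 [  0.           0.           1.        ]] [[ 0.0143376   0.99840378 -0.05462905  0.48719846]
 [-0.99987983  0.01463804  0.00510344  0.00669749]
 [ 0.00589496  0.05454932  0.99849368  1.21301948]
 [ 0.          0.          0.          1.        ]] dict_keys(['K', 'T'])
scene [[417.324919     0.         257.31227152]
 [  0.         417.324919   191.30267432]
 [  0.           0.           1.        ]] [[-3.51643955e-01 -6.74193891e-01  6.49468341e-01  1.12008426e+00]
 [ 9.36133777e-01 -2.53460627e-01  2.43744255e-01  2.15084698e-01]
 [ 2.83765320e-04  6.93700445e-01  7.20263571e-01  7.05852146e-01]
 [ 0.00000000e+00  0.00000000e+00  0.00000000e+00  1.00000000e+00]] dict_keys(['K', 'T'])
0.1 [ 0.27724763 -0.55956478  0.30302215] [ 9.73689379e-01  2.27877172e-01 -3.89775627e-05 -9.92998116e-04] [ 0.45254421  0.75850839 -0.32683587]
```

View pics/top0.png

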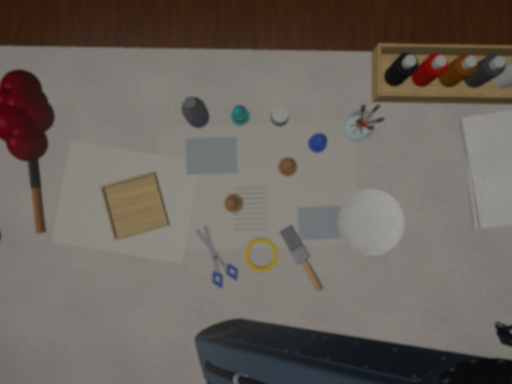

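View pics/scene0.png

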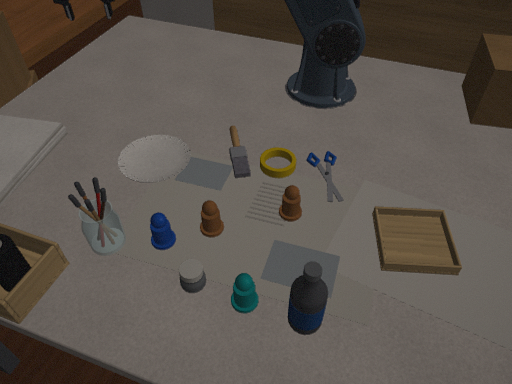

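Top view: candidates are brown figures at (288,166) and (233,203), a blue look-alike at (317,142) and a turquoise one at (240,115). I choose the two brown ones. The tray is at (136,206), the plate at (371,222), tape at (261,254), scissors at (217,258) and brush at (302,258).

```bash
cat > h.py <<'E'
import cv2,numpy as np
from plant import *
def ray(cal,uv):
    K,T=cal["K"],cal["T"]; d=np.linalg.inv(K)@[uv[0],uv[1],1]
    return T[:3,3],T[:3,:3]@(d*[1,-1,-1])
def onplane(cal,uv,z):
    o,d=ray(cal,uv); return o+d*(z-o[2])/d[2]
def tri(rays):
    A=0;b=0
    for o,d in rays:
        d=d/np.linalg.norm(d);P=np.eye(3)-np.outer(d,d);A=A+P;b=b+P@o
    return np.linalg.solve(A,b)
def blobs(m,amin):
    n,l,s,c=cv2.connectedComponentsWithStats(m.astype(np.uint8))
    return [(c[i],s[i],l==i) for i in range(1,n) if s[i,4]>amin]
def brown(i):
    h=cv2.cvtColor(i,cv2.COLOR_BGR2HSV); return cv2.inRange(h,(3,95,40),(14,230,255))>0
E
python3 - <<'E'
from h import *
t=cv2.imread("pics/top0.png");s=cv2.imread("pics/scene0.png");ct,cs=get_calibration("top"),get_calibration("scene")
ht=cv2.cvtColor(t,cv2.COLOR_BGR2HSV)
for p in[(288,166),(233,203),(136,206),(371,222),(425,200)]:print(p,ht[p[1],p[0]])
hs=cv2.cvtColor(s,cv2.COLOR_BGR2HSV)
for p in[(211,215),(291,205),(415,240)]:print('s',p,hs[p[1],p[0]])
for n,i in(("top",t),("scene",s)):
    for c,st,m in blobs(brown(i),60):print(n,c.round(1),st)
    for z in(0,.04):
        for c,st,m in blobs(brown(i),60):print(' ',onplane(get_calibration(n),c,z).round(3)) if n=="top" else 0
m=cv2.inRange(ht,(10,70,60),(28,200,255));m[:, :95]=0;m[:,180:]=0;m[:165]=0;m[245:]=0
c=max(cv2.findContours(m,0,2)[0],key=cv2.contourArea);r=cv2.minAreaRect(c);print(r)
B=np.array([onplane(ct,q,.027) for q in cv2.boxPoints(r)]);print(B.round(3),B.mean(0))
g=cv2.inRange(ht,(0,0,int(ht[222,371,2])-14),(180,40,255));g[:, :330]=0;g[:,412:]=0;g[:180]=0;g[265:]=0
c=max(cv2.findContours(g,0,2)[0],key=cv2.contourArea);e=cv2.minEnclosingCircle(c);print(e,cv2.contourArea(c),onplane(ct,e[0],.014))
cv2.imwrite("pics/crop.png",np.hstack([cv2.resize(t[130:230,200:330],(520,400)),cv2.resize(s[160:260,180:330],(0,0),fx=1.8,fy=4)])[:, :800])
E
```

```text
(288, 166) [ 13 134 110]
(233, 203) [ 13 121 103]
(136, 206) [ 19 100 135]
(371, 222) [ 25  10 146]
(425, 200) [ 16  22 128]
s (211, 215) [ 15 169  62]
s (291, 205) [ 14 189  54]
s (415, 240) [ 17 109 112]
top [254.   22.7] [    0     0   512    51 23689]
top [429.8  57.1] [417  52  27  15  81]
top [468.4  67.8] [460  54  18  25  85]
top [422.   80.9] [409  74  31  13  87]
top [287.  166.5] [279 159  17  16 218]
top [ 37.5 209.1] [ 32 187  12  46 335]
top [233.3 202.8] [225 195  17  17 219]
  [1.024 0.015 0.   ]
  [ 0.935 -0.476  0.   ]
  [ 0.906 -0.584  0.   ]
  [ 0.867 -0.454  0.   ]
  [ 0.622 -0.081  0.   ]
  [0.496 0.597 0.   ]
  [0.521 0.065 0.   ]
  [1.007 0.015 0.04 ]
  [ 0.92 -0.46  0.04]
  [ 0.892 -0.564  0.04 ]
  [ 0.854 -0.439  0.04 ]
  [ 0.618 -0.078  0.04 ]
  [0.495 0.578 0.04 ]
  [0.519 0.063 0.04 ]
scene [58.6 26.9] [   0    0  143   81 5220]
scene [291.  204.2] [279 185  23  36 488]
scene [211.1 219.5] [200 201  24  36 547]
scene [ 51.8 363.9] [   0  325  140   59 3347]
((134.18052673339844, 205.4498748779297), (54.813472747802734, 56.20521545410156), 74.47589111328125)
[[0.558 0.421 0.027]
 [0.6   0.277 0.027]
 [0.46  0.234 0.027]
 [0.418 0.377 0.027]] [0.50907083 0.32729392 0.027     ]
((364.6053161621094, 211.48458862304688), 46.784812927246094) 4016.0 [ 0.50176044 -0.29101679  0.014     ]
```

View pics/crop.png

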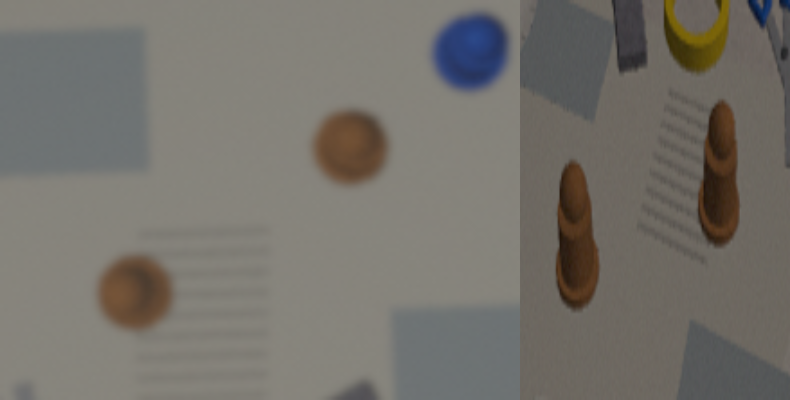

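The crop confirms both brown figures (top px 287.5,166.5 and 233.5,203), with a clear gap to the blue one. I'll hover over each for a wrist-camera refinement.

```bash
cat >> h.py <<'E'
from scipy.spatial.transform import Rotation as R
def quat(ydir):
    y=np.array([ydir[0],ydir[1],0.]);y/=np.linalg.norm(y);z=np.array([0,0,-1.])
    return R.from_matrix(np.c_[np.cross(y,z),y,z]).as_quat()
def best(p,ydir):
    o=[]
    for s in(1,-1):
        q=quat(s*np.array(ydir));j=inverse_kinematics(list(p),list(q))
        if j is not None:o.append((abs(j[5]),s,q))
    return min(o,key=lambda a:a[0])[2]
YD=np.array([.77,.63])
E
python3 - <<'E'
from h import *
ct=get_calibration("top");print("plate",onplane(ct,(371.5,221.7),.014))
ims=[]
for n,p in(("A",(.62,-.079)),("B",(.52,.064))):
    P=[p[0],p[1],.30];q=best(P,YD);move_to(P,list(q));dwell(.3)
    s=sense();c=get_calibration("wrist");i=camera("wrist");ims.append(i)
    print(n,s["t"],s["tool_pos"],s["joints"],s["wrist_force"],"cam",c["T"][:3,3])
    for b,st,m in blobs(brown(i),300):
        print(b.round(1),st,onplane(c,b,.02).round(4))
cv2.imwrite("pics/w.png",cv2.resize(np.hstack(ims),(800,300)));cv2.imwrite("pics/wa.png",ims[0]);cv2.imwrite("pics/wb.png",ims[1])
np.savez("x",c=c["K"])
E
```

```text
plate [ 0.47449185 -0.30967458  0.014     ]
A 2.5167 [ 0.6199426  -0.07958838  0.29998787] [-3.06210317e-01  5.31798337e-01  1.43672121e+00 -2.93103354e-05
  1.17308138e+00 -9.90960805e-01] [-0.22485007 -0.18472292  0.42741404] cam [ 0.57272835 -0.02124574  0.37058964]
[271.3  18.7] [ 250    0   43   45 1284] [0.5211 0.0652 0.02  ]
[259.8 168.8] [ 242  149   37   42 1186] [ 0.6212 -0.0775  0.02  ]
[480.5 267.8] [ 418  212   94  101 4169] [0.9701 0.0144 0.02  ]
[408.7 362.5] [391 345  38  39 645] [ 1.0253 -0.1753  0.02  ]
B 3.6 [0.52090033 0.06294495 0.29984032] [-9.28698676e-02  3.98280888e-01  1.68755091e+00 -1.01880410e-04
  1.05537419e+00 -7.76849997e-01] [-0.17754524  0.22820713  0.36037169] cam [0.4736997  0.12133018 0.37040439]
[259.6 165.9] [ 242  146   37   42 1179] [0.5196 0.0679 0.02  ]
[250.6 286.3] [ 235  261   33   55 1339] [ 0.6266 -0.0844  0.02  ]
[499.9 303.6] [481 281  31  44 691] [0.9464 0.1361 0.02  ]
[414.6 370.3] [391 350  46  34 801] [ 0.9471 -0.0383  0.02  ]
```

View pics/w.png

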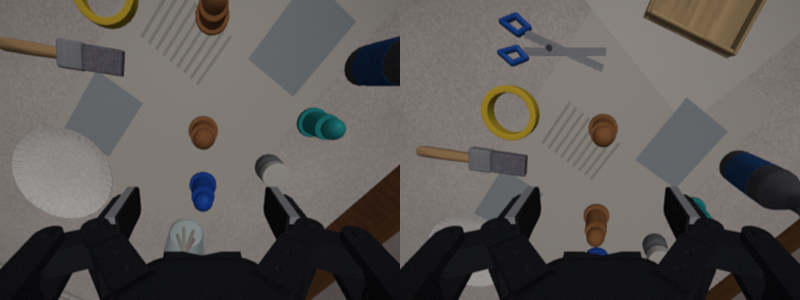

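Wrist views: A at px (260,168) and B at (260,166), each agreeing with the top view within about 3 mm. Next I grip and weigh B.

```bash
cat >> h.py <<'E'
FP=dict(A=(.620,-.079),B=(.5195,.0655)); GZ=.097
def fz():
    dwell(.3);v=[]
    for _ in range(15): v.append(sense()["wrist_force"]);dwell(.03)
    return np.mean(v,0)
def pick(p):
    q=best([*p,.25],YD);move_to([*p,.25],list(q));f0=fz()
    move_straight([*p,GZ],v=.12);move_gripper(.03,30);dwell(.2)
    s=sense();print("grip",s["opening"],s["grasp_force"])
    move_straight([*p,.25],v=.1);f=fz()-f0;s=sense()
    print("weight",f.round(2),"t",s["t"],s["opening"],s["grasp_force"]);return -f[2]
def place(p,z):
    move_straight([*p,z+.03],v=.1);move_straight([*p,z],v=.03);dwell(.2);print("touch",sense()["wrist_force"].round(2))
    move_gripper(.068);dwell(.2);move_straight([*p,.25],v=.12);move_gripper(.085)
E
python3 - <<'E'
from h import *
pick(FP["B"]);cv2.imwrite("pics/lift.png",camera("scene"))
E
```

```text
grip 0.03901200668550306 30.171374212950468
weight [ 0.09 -0.06 -0.84] t 9.3667 0.039351713705736036 30.27752548456192
```

View pics/lift.png

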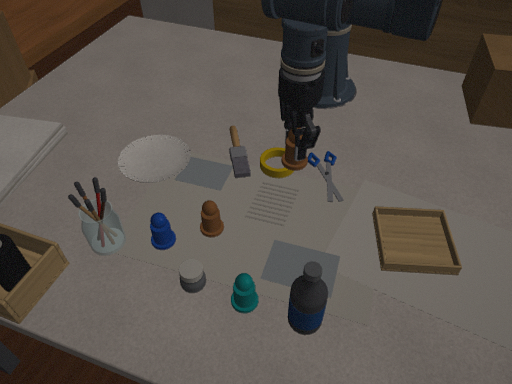

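B reads about 0.84 N, so it is the light one. It is held upright at (295,150). I'll put it in the tray, then weigh A to confirm.

Run:
```python
from h import *
p=(.509,.327);q=best([*p,.25],(.96,.28));move_to([*p,.25],list(q));print(sense()["t"])
place(p,GZ+.0075)
w=pick(FP["A"])
cv2.imwrite("pics/t2.png",camera("scene"))
```

```text
10.4417
touch [ 0.69  0.12 -1.18]
grip 0.039077518667267906 30.353336110711098
weight [ 0.35  0.06 -2.62] t 22.3167 0.039015296858654486 30.486894752830267
```

View pics/t2.png

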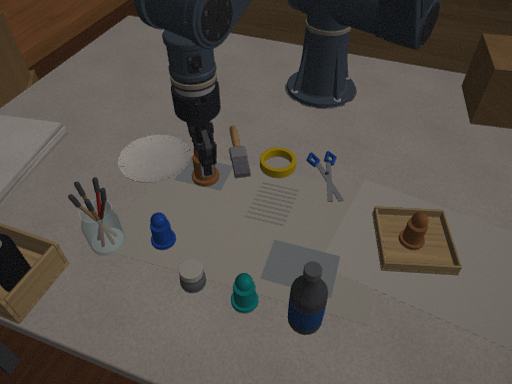

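The light figure stands upright mid-tray at (414,232). A reads 2.62 N, so it is the heavy one. The plate centre in this view is about (155,158), which I'll use to cross-check before moving over it.

Run:
```python
from h import *
print(onplane(get_calibration("scene"),(155,158),.008))
p=(.4745,-.3097);q=best([*p,.25],YD);move_to([*p,.25],list(q));move_straight([*p,.201],v=.08);dwell(1)
s=sense();print(s["t"],s["tool_pos"],s["opening"],s["grasp_force"],np.abs(s["joint_velocities"]).max())
cv2.imwrite("pics/end.png",np.hstack([camera("scene"),camera("top")])[:, :]);i=cv2.imread("pics/end.png");cv2.imwrite("pics/end2.png",cv2.resize(i,(800,300)))
```

```text
[ 0.47251724 -0.30278789  0.008     ]
25.1917 [ 0.47450834 -0.30969141  0.20097711] 0.03911858857103457 30.513992551714182 0.0019007143794169039
```

View pics/end2.png

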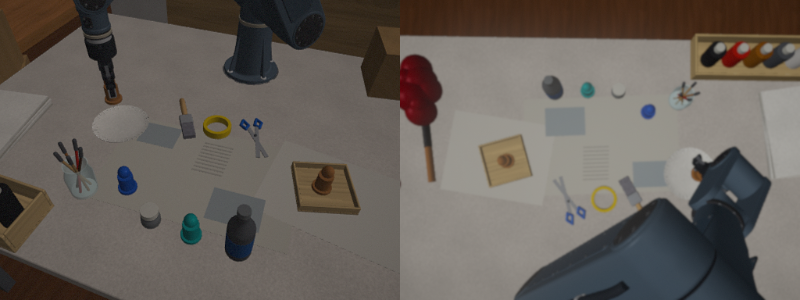

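The heavy figure is held upright and still over the plate (figure at (113,97) in the scene half). The light one is centred in the tray at (323,180), and the bystanders haven't moved.

```bash
python3 -c "
from plant import *
print(hand_in())"
```

```text
the job is handed in; nothing more can be done
None
```

The job is handed in: the lighter figure (about 0.84 N) stands released in the tray, and the heavier one (about 2.6 N) is held still and upright about 10 cm above the middle of the plate; no verdict came back.

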